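# Go / no-go check of a sample bottle

### The job

Check the diameter of the white-capped sample bottle on the two bench gauges. Keeping it upright and down at the plate, push it from the robot's side through the gap between the green jaws until it is right out on the far side; then take it to the robot's side of the red gauge and push it into the gap between the red jaws until it is stopped. Leave it standing there on the plate, up against the red jaws, and leave the blue-capped bottle standing in its place.

Things in the scene. Friction and masses are not known exactly. Their poses are not given: they have to be found in the camera images.
- white_bottle_center (a point): Centre, half-way up, of the white-capped sample bottle: white plastic, round, 51 mm in diameter, 100 mm high, about 0.17 kg, z up along its axis. The body is straight up to 60 mm; a sloping shoulder leads to the 35 mm cap, the top 16 mm. It stands loose on the bench beside a blue-capped bottle and a small amber dropper bottle.
- blue_bottle_center (a point): Centre, half-way up, of the blue-capped sample bottle, otherwise like the white-capped one in shape and size, loose on the bench. It is not to be checked.
- green_jaws: Go gauge: two green jaw blocks, straight gap 68 mm wide between them, open at both ends; the bottle passes. Origin: mid-gap on the upper face of the grey plate (170 x 124 x 6 mm, fixed on the bench, jaws at its middle); x along the gap away from the robot, y left, z up. Jaws 40 mm long (x -20 to 20 mm), 22 mm high, 114 mm wide over both.
- red_jaws: No-go gauge: two red jaw blocks, gap 40 mm wide; the bottle, pushed along the middle, is stopped by their near corners with its axis at x = -36 mm. Origin: mid-gap on the upper face of the grey plate (170 x 124 x 6 mm, fixed on the bench, jaws at its middle); x along the gap away from the robot, y left, z up. Jaws 40 mm long (x -20 to 20 mm), 22 mm high, 114 mm wide over both.

How it is judged:
On the way, in this order (a step that is already met when the one before it is completed fails the run):
1. the white-capped bottle is on the robot's side of the green gap, upright and low over the plate (x of white_bottle_center in the frame of green_jaws between -0.085 and -0.03 m and y of white_bottle_center in the frame of green_jaws between -0.03 and 0.03 m and z of white_bottle_center in the frame of green_jaws between 0.03 and 0.064 m and angle between white_bottle_center's own z axis and vertical below 0.3 rad), for 0.05 s.
2. it is between the green jaws, upright and low over the plate (x of white_bottle_center in the frame of green_jaws between -0.015 and 0.015 m and y of white_bottle_center in the frame of green_jaws between -0.02 and 0.02 m and z of white_bottle_center in the frame of green_jaws between 0.03 and 0.064 m and angle between white_bottle_center's own z axis and vertical below 0.3 rad), for 0.02 s.
3. it has come right out on the far side of the green gap, upright and low over the plate (x of white_bottle_center in the frame of green_jaws between 0.044 and 0.12 m and y of white_bottle_center in the frame of green_jaws between -0.04 and 0.04 m and z of white_bottle_center in the frame of green_jaws between 0.03 and 0.064 m and angle between white_bottle_center's own z axis and vertical below 0.3 rad), for 0.05 s.
4. it is pushed against the red jaws from the robot's side, upright and low over the plate, and is stopped by them (at least 1 N) (x of white_bottle_center in the frame of red_jaws between -0.052 and -0.025 m and y of white_bottle_center in the frame of red_jaws between -0.015 and 0.015 m and z of white_bottle_center in the frame of red_jaws between 0.03 and 0.064 m and angle between white_bottle_center's own z axis and vertical below 0.3 rad and contact force between red_jaws and white_bottle above 1 N), for 0.05 s.
At the end, for the whole second after the job is handed in: The white-capped bottle stands still and upright (within 6 degrees) on the red gauge's plate, on the robot's side of the red jaws and up against them: its axis within 18 mm of the gap's middle line and no more than about 15 mm back from where the jaws stop it (x of white_bottle_center in the frame of red_jaws between -0.052 and -0.025 m and y of white_bottle_center in the frame of red_jaws between -0.018 and 0.018 m and z of white_bottle_center in the frame of red_jaws between 0.044 and 0.056 m and angle between white_bottle_center's own z axis and vertical below 0.1 rad and linear speed of white_bottle below 0.02 m/s); the robot touches nothing.
It fails at once if the blue-capped bottle is knocked over or shifted by more than 40 mm (distance of blue_bottle_center from where it was at the start of the episode above 0.04 m or angle between blue_bottle_center's own z axis and vertical above 0.5 rad).
It also fails if it takes over 48 s, if anything falls off the work surface, if the arm or the gripper's body presses on something with over 40 N, if the wrist force passes 120 N, or if a joint passes its speed limit or range.

### The arm

A 6-joint arm with a two-finger parallel gripper is mounted at the origin on a cart in front of the work surface, level with it; the furniture and walls round the work are solid. World frame = base frame: x ahead of the robot, y to its left, z up, the work surface at z = 0. Lengths are in m, angles in rad, forces in N, time in s.
With the tool pointing down it reaches from about 0.35 to 0.725 m from the base axis. Payload 6 kg.
Tool frame: the origin (TCP) lies midway between the tips of the shut fingers; the grasp point (between the pads) lies 19 mm behind it; x points along the fingers, z is the direction in which the jaws open and shut, and the axes are right-handed (so a half turn about x gives the same grasp; the last joint's range is limited). The gripper opens to 85 mm and grips with 20 to 120 N. Pads are 22 mm wide; open, the fingers measure 114 mm over their backs; the gripper's body (76 mm by 85 mm) begins 54 mm behind the grasp point. The pads swing forward as they close: fully open they stand 13 mm farther back than shut.
Start: joints at [1.462, 0.04, 0.085, 0, -1.615, -0.334], TCP at [0.257, 0.542, 0.231] pointing down, gripper open.
Joint ranges: [-2.56, 2.56], [-1.29, 2.01], [-1.08, 1.49], [-3.29, 1.98], [-2.81, -0.18], [-2.99, 2.99]. Speed limits (rad/s): [2.57, 2.57, 3.01, 3.14, 3.14, 3.14].

### API

Orientations are given as a unit quaternion [x, y, z, w].
In Python, from plant import sensors, vision, bot, finder gives the robot as it stands.
- The arm moves only by the shell command python3 -m jog 'ROWS' [FORCE]. ROWS is JSON, a list of rows, each a list of 7 numbers: the turn, a rotation vector about the world's x, y, z in units of 0.08 rad (1.0 is 0.08 rad), then the shift along the world's x, y, z in units of 2.5 cm (1.0 is 2.5 cm), then the closure in counts, from 0 (fully open) to 255 (shut). A call has exactly 8 rows; each row shifts and turns the pose as measured when the row begins; what a row does not reach is not made up. A row lasts 1/12 s, in which the tool goes at most 41.7 mm and 7.16 degrees, less where a joint would pass 70% of its speed; a pose out of reach is approached as far as the arm can. A call with a number of a shift or a turn outside -1 to 1 is refused whole. A call with a gripper value outside its range is refused whole. The fingers move at their own pace and stop on an object; FORCE is the grip in N (left out, the last holds). Time passes only in rows, so rows that do not move let the fingers close, or fill a call up. It gives the time, the measured TCP pose, the force and the opening at its end, in the units of the state.
- sensors.get_obs(): the state, without advancing time (a new reading comes with each control period).
- vision.snapshot(name): name is "scene" or "top" or "wrist"; returns a dict with "color" (420x560x3 uint8, red, green, blue), "camera_matrix" (3x3 intrinsics, pixels), "world_to_cam" (4x4, takes a point from world to camera coordinates); the wrist camera has in their place "mount" (4x4, takes a point from camera to tool coordinates, whose origin is the TCP and whose axes are the tool frame's). Camera axes: x right, y up, looking along -z (the intrinsics and any distortion apply to the point x, -y, -z); pixel columns grow to the right and rows downward; lengths in m; the calibration is good to about 2 mm. A picture is of the moment at which its call begins: read the wrist's pose just before it. There is no depth.
- bot.hand_in(): hands the job in, once; it reports no verdict.
Trained networks look in the newest picture that a camera, given by its name, has taken for a name from the list of things; names that differ only in an ending like _2 or _b are one class to them, and where a whole thing is asked for, a point or a joint stands for the part that bears it (a point fixed in the world has none). Each returns a list of dicts, best first, with "p" (0 to 1); they miss things now and then, are a little off and sometimes report something else, mostly with a low value. They report only what shows in the picture. A call takes as long as a camera call.
- finder.search_frame(camera, query): "bbox" ([left, top, width, height] as shares, 0 to 1, of the picture: columns of its width, rows of its height, round what is visible of it).
- finder.pinpoint(camera, query): "position" ([column, row] as shares, 0 to 1, of the picture: columns of its width, rows of its height: a listed point, or the origin of a listed thing).
The state is a dict: "time": time; "joint_positions": joint angles; "joint_velocities": joint speeds; "joint_torque": joint torques, N m; "position": TCP position; "tool_rot": TCP orientation; "force": force on the tool from outside, world axes, zero at the start; "wrist_torque": the same for the moment, N m; "grip_width": finger opening in m.
Only numpy, scipy, OpenCV 4.12 (cv2) and the standard library are available. Lean on these libraries where they do the work, as an engineer would, in place of code of your own. Each camera call takes 0.05 s, during which the arm holds its last target. There are 200 camera calls.

## Working session

There is one attempt and no reset: what is moved stays moved. The work goes in short steps, Python scripts to look and compute and a shell command to move; the robot and the scene stay as the last step left them, time stands still between calls to the robot, and variables do not carry over. Pictures are saved under pics/ and viewed, about 8 in all and at most 12, crops included, and the job is handed in when it is done.

```bash
ls; mkdir -p pics; cat > h.py <<'E'
import numpy as np,cv2
from plant import sensors,vision,bot,finder
def snap(n,save=None):
    s=vision.snapshot(n)
    if save: cv2.imwrite('pics/'+save,s['color'][:,:,::-1])
    return s
def ray(s,px):  # px pixels -> origin, dir world
    K=np.array(s['camera_matrix']);W=np.array(s['world_to_cam'])
    d=np.linalg.inv(K)@[px[0],px[1],1]; d=np.array([d[0],-d[1],-d[2]])
    R=W[:3,:3];return -R.T@W[:3,3],R.T@d
def atz(s,px,z):
    o,d=ray(s,px);return o+d*(z-o[2])/d[2]
def proj(s,P):
    c=np.array(s['world_to_cam'])@np.r_[P,1];p=np.array(s['camera_matrix'])@[c[0],-c[1],-c[2]];return p[:2]/p[2]
E
python3 - <<'E'
from h import *
print({k:np.round(v,3).tolist() for k,v in sensors.get_obs().items()})
for c in ['top','scene']:
    s=snap(c,c+'0.png'); print(c,[k for k in s], np.round(s['world_to_cam'],3).tolist(),np.round(s['camera_matrix'],1).tolist())
    for q,z in [('white_bottle_center',.05),('blue_bottle_center',.05),('green_jaws',.006),('red_jaws',.006)]:
        for r in finder.pinpoint(c,q)[:2]:
            px=np.array(r['position'])*[560,420]; print(q,round(r['p'],2),px.round(1),atz(s,px,z).round(4))
E
```

```text
pics
{'time': 0.0, 'joint_positions': [1.462, 0.041, 0.084, -0.0, -1.615, -0.334], 'joint_velocities': [-0.001, 0.0, -0.002, -0.001, 0.0, -0.0], 'joint_torque': [-0.0, -36.819, 34.742, 6.933, -0.005, -0.0], 'position': [0.257, 0.542, 0.23], 'tool_rot': [-0.597, -0.378, 0.598, -0.378], 'force': [0.41, 0.342, -0.147], 'wrist_torque': [0.012, -0.052, -0.037], 'grip_width': 0.086}
top ['color', 'camera_matrix', 'world_to_cam'] [[0.015, -1.0, 0.014, -0.016], [0.981, 0.018, 0.195, -0.508], [-0.195, 0.01, 0.981, -1.065], [0.0, 0.0, 0.0, 1.0]] [[415.1, 0.0, 282.8], [0.0, 415.1, 213.5], [0.0, 0.0, 1.0]]
white_bottle_center 0.73 [304.9 223.5] [ 0.4825 -0.0667  0.05  ]
blue_bottle_center 0.7 [348.5 221.5] [ 0.4899 -0.1837  0.05  ]
green_jaws 0.79 [248.4 202.4] [0.5475 0.0895 0.006 ]
red_jaws 0.61 [179.5 195.4] [0.5641 0.2836 0.006 ]
red_jaws 0.52 [249.5 204.4] [0.5417 0.0863 0.006 ]
scene ['color', 'camera_matrix', 'world_to_cam'] [[0.686, -0.728, 0.009, -0.357], [0.297, 0.291, 0.909, -0.226], [-0.664, -0.621, 0.416, -0.784], [0.0, 0.0, 0.0, 1.0]] [[521.9, 0.0, 283.2], [0.0, 521.9, 214.0], [0.0, 0.0, 1.0]]
white_bottle_center 0.59 [287.8 243.6] [ 0.4698 -0.0603  0.05  ]
blue_bottle_center 0.84 [344.5 262.4] [ 0.4886 -0.1869  0.05  ]
blue_bottle_center 0.23 [262.4 230.4] [0.476  0.0176 0.05  ]
green_jaws 0.86 [261.4 227.9] [0.5455 0.0919 0.006 ]
green_jaws 0.31 [346.3 261.6] [ 0.557  -0.1428  0.006 ]
red_jaws 0.94 [212.3 199.5] [0.5737 0.3015 0.006 ]
```

View pics/top0.png

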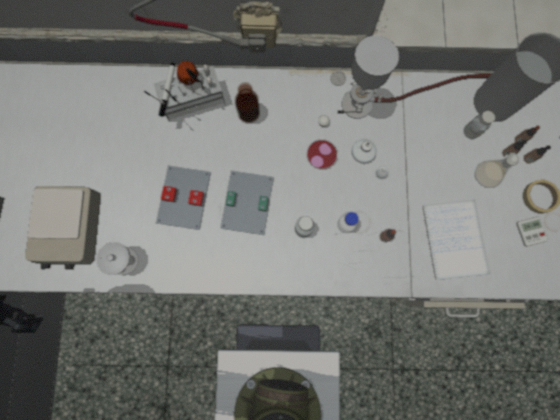

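View pics/scene0.png

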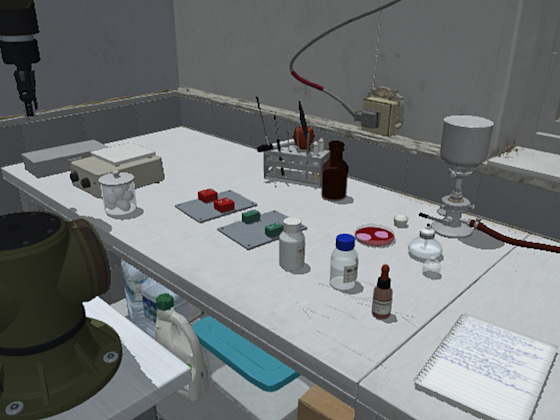

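The top view shows the green gauge at about (248,203), the red at (183,196), the white cap at (306,222), the blue cap at (351,219) and the dropper at (388,235). Next I'll get the gauge poses from colour segmentation.

```bash
python3 - <<'E'
from h import *
for c in ['top','scene']:
    s=snap(c); im=s['color'];hsv=cv2.cvtColor(im,cv2.COLOR_RGB2HSV).astype(int)
    H,S,V=hsv[...,0],hsv[...,1],hsv[...,2]
    roi={'top':(150,160,140,60),'scene':(170,180,130,70)}[c]
    M=np.zeros(H.shape,bool);M[roi[1]:roi[1]+roi[3],roi[0]:roi[0]+roi[2]]=1
    for name,m in [('green',(H>65)&(H<95)&(S>90)),('red',((H<8)|(H>172))&(S>120))]:
        n,l,st,ce=cv2.connectedComponentsWithStats((m&M).astype('uint8'))
        P=[]
        for i in range(1,n):
            if st[i,4]>25:
                p=atz(s,ce[i],.006+.014);P.append(p);print(c,name,st[i].tolist(),ce[i].round(1),p.round(4))
        if len(P)==2:
            d=P[0]-P[1] if P[0][1]>P[1][1] else P[1]-P[0]
            print(' mid',((P[0]+P[1])/2).round(4),'sep',np.linalg.norm(d).round(4),'yaw',np.arctan2(-d[0],d[1]).round(3))
    if c=='top':
        for nm,seed in [('greenplate',(248,215)),('redplate',(183,212))]:
            lab=cv2.GaussianBlur(im,(3,3),0).copy();mk=np.zeros((422,562),'uint8')
            cv2.floodFill(lab,mk,seed,0,(9,)*3,(9,)*3,cv2.FLOODFILL_MASK_ONLY|cv2.FLOODFILL_FIXED_RANGE|(255<<8))
            ct=max(cv2.findContours(mk[1:-1,1:-1],0,2)[0],key=cv2.contourArea)
            W=np.array([atz(s,p[0],.006)[:2] for p in ct]);r=cv2.minAreaRect((W*1000).astype('float32'));print(nm,r)
        # cap of white
        for nm,cx in [('white',(306,222)),('blue',(351,219))]: print(nm,'cap z.1',atz(s,cx,.1).round(4))
        cv2.imwrite('pics/topc.png',cv2.resize(im[140:260,140:420][:,:,::-1],None,fx=2.8,fy=2.8,interpolation=2))
E
```

```text
top red [162, 187, 14, 14, 139] [168.5 193.7] [0.5649 0.3108 0.02  ]
top red [189, 191, 14, 14, 138] [195.7 197.7] [0.5549 0.2349 0.02  ]
 mid [0.5599 0.2728 0.02  ] sep 0.0766 yaw -0.131
greenplate ((548.6157836914062, 93.06336975097656), (122.47529602050781, 166.23455810546875), 81.78707122802734)
redplate ((560.2178955078125, 272.1278991699219), (122.09972381591797, 166.1098175048828), 82.14838409423828)
white cap z.1 [ 0.4776 -0.0662  0.1   ]
blue cap z.1 [ 0.4875 -0.1816  0.1   ]
scene green [242, 211, 18, 12, 166] [250.2 216.5] [0.5497 0.1334 0.02  ]
scene green [265, 223, 18, 14, 173] [273.4 229.9] [0.5371 0.0453 0.02  ]
 mid [0.5434 0.0894 0.02  ] sep 0.089 yaw -0.142
scene red [198, 189, 36, 24, 407] [215.7 200.3] [0.5556 0.2652 0.02  ]
```

View pics/topc.png

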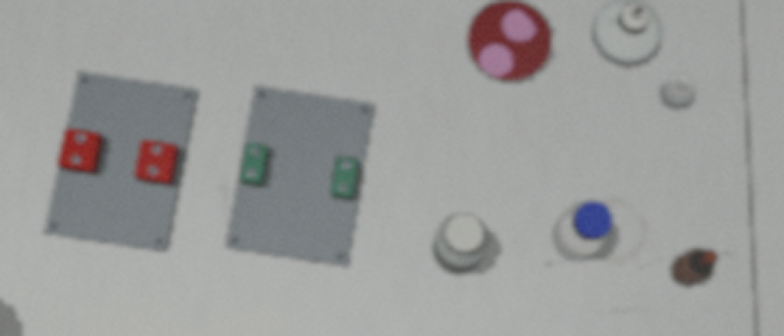

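Plates: green centre (0.549, 0.093), red (0.560, 0.272), both with yaw of about -0.14. This agrees with the jaw colours. Next I'll check the tool yaw and refine the white bottle.

```bash
cat >> h.py <<'E'
from scipy.spatial.transform import Rotation as Ro
def st():
    o=sensors.get_obs();R=Ro.from_quat(o['tool_rot']).as_matrix()
    print('t',round(float(o['time']),2),'pos',np.round(o['position'],4),'xax',R[:,0].round(3),'jawyaw',np.arctan2(R[1,2],R[0,2]).round(3),'F',np.round(o['force'],1),'w',np.round(o['grip_width'],4),'q6',np.round(o['joint_positions'],2));return o
def edges(s,p,q):  # midpoint of bounding box
    b=finder.search_frame(p,q)[0];print(q,round(b['p'],2),(np.array(b['bbox'])*[560,420,560,420]).round(1));return b
E
python3 - <<'E'
from h import *
st()
for c in ['top','scene']:
    s=snap(c);b=edges(s,c,'white_bottle_center');b=np.array(b['bbox'])*[560,420,560,420]
    print(b)
    # fit xy so that projected silhouette bbox matches
    from scipy.optimize import least_squares
    a=np.linspace(0,6.28,60)
    def bb(xy,z0=0.):
        P=np.array([proj(s,[xy[0]+r*np.cos(t),xy[1]+r*np.sin(t),z0+z]) for r,z in [(.0255,0),(.0255,.06),(.0175,.084),(.0175,.1)] for t in a])
        return np.r_[P.min(0),P.max(0)]
    f=least_squares(lambda x:bb(x)-np.r_[b[:2],b[:2]+b[2:]],[.478,-.066],x_scale=.01,diff_step=1e-3);print(c,f.x.round(4),f.fun.round(1))
E
python3 -m jog '[[0,0,0,0,-1,0,0],[0,0,0,0.3,-1,0,0],[0,0,0,0.5,-1,0,0],[0,0,0,0.5,-1,0,0],[0,0,0,0.5,-1,0,0],[0,0,0,0.5,-1,0,0],[0,0,0,0.5,-1,0,0],[0,0,0,0.5,-1,0,0]]'
```

```text
t 0.6 pos [0.257  0.5421 0.2313] xax [-0. -0. -1.] jawyaw -2.014 F [-0.1  0.2  0.2] w 0.0849 q6 [ 1.46  0.04  0.08 -0.   -1.62 -0.33]
white_bottle_center 0.83 [294.2 214.7  20.9  25.2]
[294.224 214.704  20.888  25.2  ]
top [ 0.4748 -0.0667] [ 0.4  1.5 -0.4 -1.6]
white_bottle_center 0.76 [276.  220.2  30.2  51.7]
[276.024 220.206  30.184  51.702]
scene [ 0.4699 -0.0693] [ 2.1 -1.8 -2.   1.6]
time: 1.47
position: [0.339, 0.3369, 0.2281]
tool_rot: [-0.595, -0.379, 0.597, -0.381]
force: [0.8, 0.6, -0.2]
grip_width: 0.0853
```

```bash
python3 -m jog '[[0,0,0.75,0.33,-1,0,0],[0,0,0.75,0.33,-1,0,0],[0,0,0.75,0.33,-1,0,0],[0,0,0.75,0.33,-1,0,0],[0,0,0.75,0.33,-1,0,0],[0,0,0,0.33,-1,0,0],[0,0,0,0.33,-1,0,0],[0,0,0,0.33,-1,0,0]]'
python3 -m jog '[[0,0,0,0.33,-1,0,0],[0,0,0,0.33,-1,0,0],[0,0,0,0.33,-1,0,0],[0,0,0,0.33,-1,0,0],[0,0,0,0.3,-1,0,0],[0,0,0,0.3,-0.8,0,0],[0,0,0,0.3,-0.4,0,0],[0,0,0,0,0,0,0]]'
python3 - <<'E'
from h import *
o=st();s=snap('wrist','w1.png')
T=np.eye(4);T[:3,:3]=Ro.from_quat(o['tool_rot']).as_matrix();T[:3,3]=o['position']
s['world_to_cam']=np.linalg.inv(T@np.array(s['mount']))
for q in ['white_bottle_center','blue_bottle_center']:
    for r in finder.pinpoint('wrist',q)[:2]:
        px=np.array(r['position'])*[560,420];print(q,round(r['p'],2),px.round(1),atz(s,px,.05).round(4))
print(proj(s,[.474,-.067,.1]))
E
```

```text
time: 2.13
position: [0.4069, 0.1264, 0.23]
tool_rot: [0.53, 0.469, -0.527, 0.47]
force: [0.5, 0.0, -1.8]
grip_width: 0.0853
time: 2.8
position: [0.4639, -0.0412, 0.2322]
tool_rot: [0.533, 0.467, -0.526, 0.47]
force: [-0.2, 0.5, 0.3]
grip_width: 0.0853
t 2.8 pos [ 0.4639 -0.0412  0.2322] xax [ 0.009  0.003 -1.   ] jawyaw -1.693 F [-0.2  0.5  0.3] w 0.0853 q6 [ 0.35 -0.33 -0.25 -0.   -1.65  1.1 ]
white_bottle_center 0.56 [301.9 166.2] [ 0.4767 -0.0635  0.05  ]
blue_bottle_center 0.78 [427.1 139.3] [ 0.4878 -0.1839  0.05  ]
[309.70614504 179.47334869]
```

View pics/w1.png

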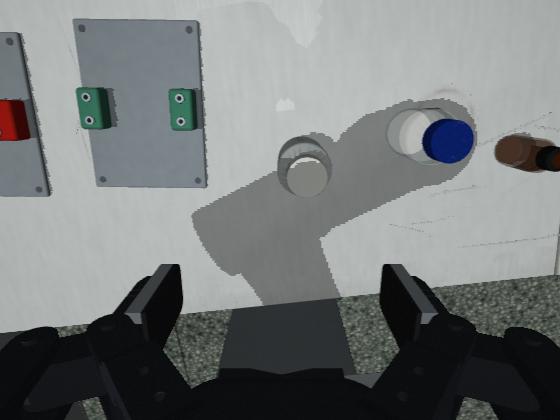

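The wrist view shows the white cap at (306,176), green plate corners at (75,20), (199,21), (206,187) and (98,187), and the blue cap at (448,141). I'll compute world positions from these.

```bash
python3 - <<'E'
from h import *
o=st();s=snap('wrist')
T=np.eye(4);T[:3,:3]=Ro.from_quat(o['tool_rot']).as_matrix();T[:3,3]=o['position']
s['world_to_cam']=np.linalg.inv(T@np.array(s['mount']))
print('cap',atz(s,(306,176),.1),'blue',atz(s,(448,141),.1))
g=s['color'][140:215,260:350];g=cv2.cvtColor(g,cv2.COLOR_RGB2GRAY)
print(cv2.HoughCircles(cv2.resize(g,None,fx=2,fy=2,interpolation=2),cv2.HOUGH_GRADIENT,1,20,param1=80,param2=20,minRadius=30,maxRadius=65))
C=np.array([atz(s,p,.006) for p in [(75,20),(199,21),(206,187),(98,187)]]);print(C.round(4),C.mean(0))
hsv=cv2.cvtColor(s['color'],cv2.COLOR_RGB2HSV).astype(int);m=((hsv[...,0]>65)&(hsv[...,0]<95)&(hsv[...,1]>80)).astype('uint8');m[:,230:]=0
n,l,S,ce=cv2.connectedComponentsWithStats(m)
P=[atz(s,ce[i],.022) for i in range(1,n) if S[i,4]>200];print(np.round(P,4));d=P[0]-P[1];print('mid',(P[0]+P[1])/2,np.linalg.norm(d),-d[0]/d[1])
E
```

```text
t 2.95 pos [ 0.4633 -0.0391  0.2325] xax [ 0.01   0.004 -1.   ] jawyaw -1.691 F [-0.8  0.4 -0. ] w 0.0855 q6 [ 0.35 -0.33 -0.25 -0.   -1.65  1.1 ]
cap [ 0.4767701  -0.06210279  0.1       ] blue [ 0.49164607 -0.17818271  0.1       ]
[[[ 93.5  56.5  55.5]
  [100.5  75.5  43. ]]]
[[0.6393 0.1438 0.006 ]
 [0.6236 0.0227 0.006 ]
 [0.4576 0.0464 0.006 ]
 [0.4721 0.1673 0.006 ]] [0.54811585 0.09503618 0.006     ]
[[0.5561 0.1367 0.022 ]
 [0.544  0.0479 0.022 ]]
mid [0.55004276 0.0923211  0.022     ] 0.08958078744764573 -0.13539324841394948
```

```bash
python3 -m jog '[[-0.05,0.12,-0.2,0.5,-1,0,0],[0,0,0,0,0,-0.5,0],[0,0,0,0,0,-1,0],[0,0,0,0,0,-1,0],[0,0,0,0,0,-0.5,0],[0,0,0,0,0,0,0],[0,0,0,0,0,0,0],[0,0,0,0,0,0,0]]' 30
python3 - <<'E'
from h import *
st()
E
```

```text
time: 3.67
position: [0.4762, -0.0582, 0.1588]
tool_rot: [0.532, 0.467, -0.528, 0.469]
force: [-0.3, 0.3, 0.6]
grip_width: 0.0854
t 3.67 pos [ 0.4762 -0.0582  0.1588] xax [ 0.007  0.001 -1.   ] jawyaw -1.695 F [-0.3  0.3  0.6] w 0.0854 q6 [ 0.3  -0.29 -0.35  0.   -1.51  1.15]
```

```bash
python3 -m jog '[[0,0.1,0,0,-0.27,0,0],[0,0,0,0,0,-0.8,0],[0,0,0,0,0,-1,0],[0,0,0,0,0,-1,0],[0,0,0,0,0,-1,0],[0,0,0,0,0,-0.8,0],[0,0,0,0,0,-0.4,0],[0,0,0,0,0,0,0]]'
python3 - <<'E'
from h import *
st()
E
```

```text
time: 4.33
position: [0.4825, -0.0665, 0.0425]
tool_rot: [0.535, 0.465, -0.524, 0.472]
force: [-0.4, -0.0, -0.2]
grip_width: 0.0855
t 4.33 pos [ 0.4825 -0.0665  0.0425] xax [ 0.017  0.003 -1.   ] jawyaw -1.693 F [-0.4 -0.  -0.2] w 0.0855 q6 [ 0.28 -0.23 -0.51  0.   -1.27  1.17]
```

```bash
python3 -m jog '[[0,0.22,0,-0.26,0.06,-0.25,0],[0,0,0,0,0,-0.22,0],[0,0,0,0,0,0,0],[0,0,0,0,0,0,255],[0,0,0,0,0,0,255],[0,0,0,0,0,0,255],[0,0,0,0,0,0,255],[0,0,0,0,0,0,255]]' 30
python3 - <<'E'
from h import *
st()
E
```

```text
time: 5.0
position: [0.4795, -0.0647, 0.037]
tool_rot: [0.532, 0.468, -0.527, 0.47]
force: [-0.4, -0.3, -3.0]
grip_width: 0.049
t 5.0 pos [ 0.4795 -0.0647  0.037 ] xax [ 0.007  0.003 -1.   ] jawyaw -1.692 F [-0.4 -0.3 -3. ] w 0.049 q6 [ 0.28 -0.22 -0.52 -0.   -1.27  1.17]
```

```bash
python3 -m jog '[[0,0,0,0,0,0,0],[0,0,0,0,0,0,0],[0,0,0,0,0,0,0],[0,0.05,0,-0.1,0,-0.2,0],[0,0.05,0,0,0,-0.15,0],[0,0,0,0,0,0,0],[0,0,0,0,0,0,255],[0,0,0,0,0,0,255]]' 40
python3 -m jog '[[0,0,0,0,0,0,255],[0,0,0,0,0,0,255],[0,0,0,0,0,0,255],[0,0,0,0,0,0,255],[0,0,0,0,0,0.3,255],[0,0,0,0,0,0.4,255],[0,0,0,0,0,0.4,255],[0,0,0,0,0,0,255]]'
python3 - <<'E'
from h import *
st();snap('scene','s1.png')
E
```

```text
time: 5.67
position: [0.4772, -0.0649, 0.0281]
tool_rot: [0.53, 0.47, -0.529, 0.468]
force: [-0.3, 1.3, 1.8]
grip_width: 0.0641
time: 6.33
position: [0.476, -0.065, 0.0569]
tool_rot: [-0.529, -0.47, 0.53, -0.467]
force: [1.4, -0.3, -1.1]
grip_width: 0.0492
t 6.33 pos [ 0.476  -0.065   0.0569] xax [-0.004  0.003 -1.   ] jawyaw -1.692 F [ 1.4 -0.3 -1.1] w 0.0492 q6 [ 0.28 -0.24 -0.49 -0.   -1.32  1.17]
```

View pics/s1.png

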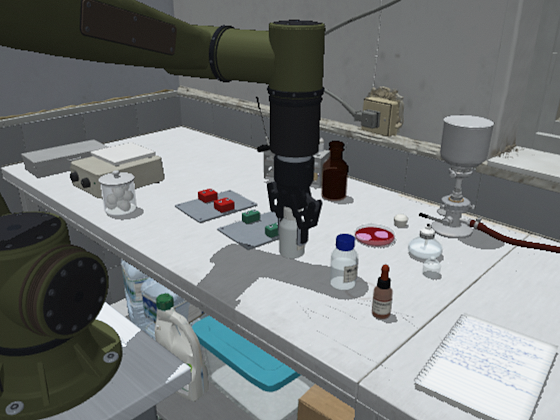

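```bash
python3 -m jog '[[0,0,-0.2,0.05,0.6,0.1,255],[0,0,0,0.05,1,0,255],[0,0,0,0.05,1,0,255],[0,0,0,0.05,1,0,255],[0,0,0,0.05,1,0,255],[0,0,0,0.05,1,0,255],[0,0,0,0.05,0.8,0,255],[0,0,0,0.05,0.4,0,255]]'
python3 - <<'E'
from h import *
st()
E
```

```text
time: 7.05
position: [0.4838, 0.1106, 0.0578]
tool_rot: [-0.535, -0.465, 0.535, -0.46]
force: [-0.1, -0.5, -3.0]
grip_width: 0.0493
t 7.05 pos [0.4838 0.1106 0.0578] xax [-0.006  0.005 -1.   ] jawyaw -1.716 F [-0.1 -0.5 -3. ] w 0.0493 q6 [ 0.63 -0.19 -0.45 -0.01 -1.31  0.8 ]
```

```bash
python3 -m jog '[[0,0,0,0,0,0,255],[0,0,0,0.05,-0.35,-0.3,255],[0,0,0,0,0,-0.35,255],[0,0,0,0,0,0,255],[0,0,0,0,0,0,255],[0,0,0,0,0,0,255],[0,0,0,0,0,0,255],[0,0,0,0,0,0,255]]'
python3 - <<'E'
from h import *
o=st();s=snap('wrist','w2.png')
T=np.eye(4);T[:3,:3]=Ro.from_quat(o['tool_rot']).as_matrix();T[:3,3]=o['position']
s['world_to_cam']=np.linalg.inv(T@np.array(s['mount']))
hsv=cv2.cvtColor(s['color'],cv2.COLOR_RGB2HSV).astype(int);m=((hsv[...,0]>65)&(hsv[...,0]<95)&(hsv[...,1]>80)).astype('uint8')
n,l,S,ce=cv2.connectedComponentsWithStats(m)
for i in range(1,n):
    if S[i,4]>200: print(S[i],ce[i],atz(s,ce[i],.024).round(4))
E
```

```text
time: 7.72
position: [0.4841, 0.099, 0.0383]
tool_rot: [-0.534, -0.465, 0.537, -0.459]
force: [0.5, -0.5, -2.1]
grip_width: 0.0492
t 7.72 pos [0.4841 0.099  0.0383] xax [-0.009  0.004 -1.   ] jawyaw -1.717 F [ 0.5 -0.5 -2.1] w 0.0492 q6 [ 0.6  -0.18 -0.47 -0.01 -1.28  0.82]
[ 338   73   61   92 4388] [366.76139471 117.86166819] [0.5447 0.0501 0.024 ]
[ 136   75   67   92 4564] [170.65337423 119.99189308] [0.5567 0.1375 0.024 ]
```

View pics/w2.png

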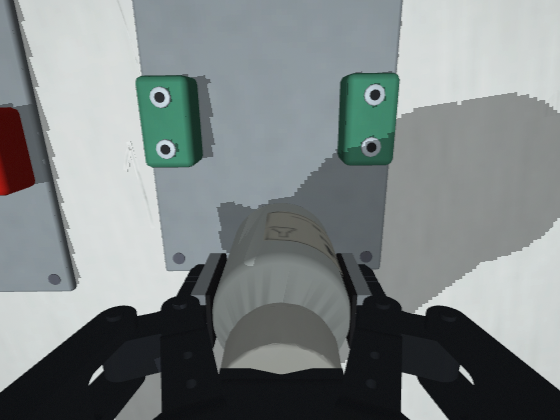

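The bottle is upright in the fingers at (282,290) in front of the gap, with the green jaws at 171 and 367. I'll shift 4 mm to the left and push it through.

```bash
python3 -m jog '[[0,-0.1,0.05,0,0.17,0,255],[0,0,0,0,0,0,255],[0,0,0,0.4,-0.06,0,255],[0,0,0,0.6,-0.08,0,255],[0,0,0,0.6,-0.08,0,255],[0,0,0,0.5,-0.07,0,255],[0,0,0,0,0,0,255],[0,0,0,0,0,0,255]]'
python3 - <<'E'
from h import *
o=st();d=o['position'][:2]-np.array([.5507,.0938]);c,q=np.cos(.14),np.sin(.14);print('gauge xy',c*d[0]-q*d[1],q*d[0]+c*d[1])
E
```

```text
time: 8.43
position: [0.5392, 0.098, 0.0401]
tool_rot: [0.536, 0.465, -0.531, 0.464]
force: [0.4, -0.2, -1.3]
grip_width: 0.0492
t 8.43 pos [0.5392 0.098  0.0401] xax [ 0.004  0.005 -1.   ] jawyaw -1.71 F [ 0.4 -0.2 -1.3] w 0.0492 q6 [ 0.54 -0.04 -0.35 -0.   -1.26  0.89]
gauge xy -0.011960816371528493 0.0025236390847544546
```

```bash
python3 -m jog '[[0,0,0,0.3,-0.12,-0.04,255],[0,0,0,0.5,-0.08,0,255],[0,0,0,0.6,-0.09,0,255],[0,0,0,0.6,-0.09,0,255],[0,0,0,0.6,-0.09,0,255],[0,0,0,0.6,-0.09,0,255],[0,0,0,0.5,-0.07,0,255],[0,0,0,0,0,0,255]]'
python3 - <<'E'
from h import *
o=st();d=o['position'][:2]-np.array([.5507,.0938]);c,q=np.cos(.14),np.sin(.14);print('gauge xy',c*d[0]-q*d[1],q*d[0]+c*d[1])
E
```

```text
time: 9.1
position: [0.6347, 0.0822, 0.0391]
tool_rot: [0.535, 0.466, -0.53, 0.465]
force: [-0.7, 0.3, -2.1]
grip_width: 0.049
t 9.1 pos [0.6347 0.0822 0.0391] xax [ 0.005  0.006 -1.   ] jawyaw -1.705 F [-0.7  0.3 -2.1] w 0.049 q6 [ 0.44  0.2  -0.09 -0.   -1.27  1.  ]
gauge xy 0.0847754413214255 0.00022256771629279234
```

```bash
python3 -m jog '[[0,0,0,0,0,0,255],[0,0,0,0,0,0.8,255],[0,0,0,0,0,1,255],[0,0,0,0,0,1,255],[0,0,0,-0.4,0.5,0.3,255],[0,0,0,-0.7,0.95,0,255],[0,0,0,-0.7,0.95,0,255],[0,0,0,-0.7,0.95,0,255]]'
python3 -m jog '[[0,0,0,-0.7,0.95,0,255],[0,0,0,-0.7,0.95,0,255],[0,0,0,-0.7,0.95,0,255],[0,0,0,-0.7,0.95,0,255],[0,0,0,-0.4,0.5,0,255],[0,0,0,0,0,0,255],[0,0,0,0,0,0,255],[0,0,0,0,0,0,255]]'
python3 - <<'E'
from h import *
o=st();s=snap('wrist','w3.png')
T=np.eye(4);T[:3,:3]=Ro.from_quat(o['tool_rot']).as_matrix();T[:3,3]=o['position']
s['world_to_cam']=np.linalg.inv(T@np.array(s['mount']))
hsv=cv2.cvtColor(s['color'],cv2.COLOR_RGB2HSV).astype(int);m=(((hsv[...,0]<8)|(hsv[...,0]>172))&(hsv[...,1]>120)).astype('uint8')
n,l,S,ce=cv2.connectedComponentsWithStats(m)
P=[]
for i in range(1,n):
    if S[i,4]>200: P.append(atz(s,ce[i],.024));print(S[i],ce[i],P[-1].round(4))
d=P[0]-P[1];print((P[0]+P[1])/2,np.linalg.norm(d),-d[0]/d[1])
E
```

```text
time: 9.77
position: [0.5666, 0.1638, 0.1175]
tool_rot: [0.535, 0.465, -0.533, 0.463]
force: [0.3, 0.7, -0.7]
grip_width: 0.049
time: 10.43
position: [0.4742, 0.2795, 0.1193]
tool_rot: [0.534, 0.469, -0.529, 0.464]
force: [1.7, -0.3, -2.1]
grip_width: 0.0491
t 10.43 pos [0.4742 0.2795 0.1193] xax [ 0.001  0.01  -1.   ] jawyaw -1.7 F [ 1.7 -0.3 -2.1] w 0.0491 q6 [ 0.89 -0.08 -0.24 -0.01 -1.41  0.55]
[ 184   48   61   65 3382] [214.60999409  79.83382614] [0.567  0.3115 0.024 ]
[ 302   49   58   64 3264] [329.80790441  80.22855392] [0.5568 0.236  0.024 ]
[0.56192272 0.27376398 0.024     ] 0.07624830162835466 -0.13464186832621128
```

View pics/w3.png

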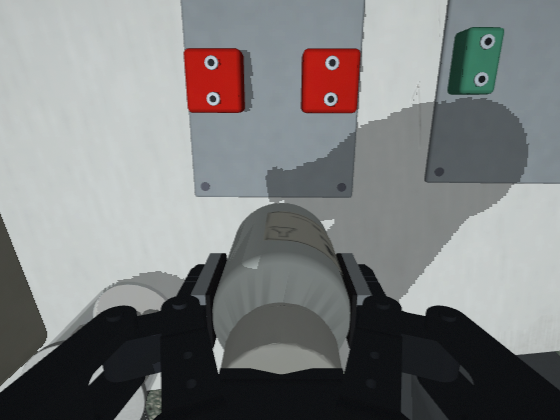

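The bottle is at (282,260) with the red jaws at 214 and 330, so the gap's middle line is at about 272. Next I'll lower it onto the near side.

```bash
python3 -m jog '[[0.1,0,0,0.5,0.15,0,255],[0,0,0,0.15,0,-0.6,255],[0,0,0,0,0,-0.9,255],[0,0,0,0,0,-0.9,255],[0,0,0,0,0,-0.5,255],[0,0,0,0,0,0,255],[0,0,0,0,0,0,255],[0,0,0,0,0,0,255]]'
cat >> h.py <<'E'
def red(o):
    d=o['position'][:2]-np.array([.562,.2738]);c,q=np.cos(.136),np.sin(.136);print('red xy',c*d[0]-q*d[1],q*d[0]+c*d[1])
E
python3 - <<'E'
from h import *
red(st())
E
```

```text
time: 11.15
position: [0.496, 0.2762, 0.046]
tool_rot: [0.539, 0.468, -0.528, 0.46]
force: [-0.6, 0.5, -2.0]
grip_width: 0.0492
t 11.15 pos [0.496  0.2762 0.046 ] xax [ 0.005  0.019 -1.   ] jawyaw -1.711 F [-0.6  0.5 -2. ] w 0.0492 q6 [ 0.86  0.   -0.29 -0.01 -1.26  0.58]
red xy -0.06568327402079649 -0.006614327907473938
```

```bash
python3 -m jog '[[-0.24,0.06,0,0,0.28,-0.3,255],[0,0,0,0,0,0,255],[0,0,0,0.4,-0.05,0,255],[0,0,0,0.3,-0.04,0,255],[0,0,0,0,0,0,255],[0,0,0,0,0,0,255],[0,0,0,0,0,0,255],[0,0,0,0,0,0,255]]'
python3 - <<'E'
from h import *
red(st())
E
```

```text
time: 11.82
position: [0.5196, 0.281, 0.0461]
tool_rot: [0.538, 0.463, -0.531, 0.463]
force: [1.0, -0.0, -1.4]
grip_width: 0.0494
t 11.82 pos [0.5196 0.281  0.0461] xax [ 0.008  0.006 -1.   ] jawyaw -1.713 F [ 1.  -0.  -1.4] w 0.0494 q6 [ 0.84  0.06 -0.23  0.   -1.27  0.59]
red xy -0.04301989594023047 0.0013468164520202969
```

```bash
python3 -m jog '[[-0.04,0.06,0,0,0,-0.3,255],[0,0,0,0,0,-0.1,255],[0,0,0,0,0,0,255],[0,0,0,0,0,0,255],[0,0,0,0,0,0,255],[0,0,0,0,0,0,255],[0,0,0,0,0,0,255],[0,0,0,0,0,0,255]]'
python3 - <<'E'
from h import *
red(st())
E
```

```text
time: 12.48
position: [0.5187, 0.2808, 0.0347]
tool_rot: [0.535, 0.463, -0.533, 0.463]
force: [0.4, -0.7, -2.5]
grip_width: 0.049
t 12.48 pos [0.5187 0.2808 0.0347] xax [ 0.002  0.002 -1.   ] jawyaw -1.713 F [ 0.4 -0.7 -2.5] w 0.049 q6 [ 0.84  0.08 -0.24  0.   -1.25  0.59]
red xy -0.04384995196557502 0.0011093958669553053
```

```bash
python3 -m jog '[[0,0,0,0.2,-0.04,0,255],[0,0,0,0.2,-0.04,0,255],[0,0,0,0.2,-0.03,0,255],[0,0,0,0.2,-0.03,0,255],[0,0,0,0.2,-0.03,0,255],[0,0,0,0.2,-0.03,0,255],[0,0,0,0.2,-0.03,0,255],[0,0,0,0.2,-0.03,0,255]]'
python3 - <<'E'
from h import *
red(st())
E
```

```text
time: 13.15
position: [0.5318, 0.2792, 0.0359]
tool_rot: [-0.517, -0.479, 0.548, -0.452]
force: [-27.8, 1.4, 12.9]
grip_width: 0.0488
t 13.15 pos [0.5318 0.2792 0.0359] xax [-0.058 -0.    -0.998] jawyaw -1.705 F [-27.8   1.4  12.9] w 0.0488 q6 [ 0.79  0.15 -0.14 -0.04 -1.32  0.66]
red xy -0.03070119992545621 0.0012862094381735504
```

It was stopped at 28 N. I'll ease back, level it, lower it to the plate and check before releasing.

```bash
python3 -m jog '[[0,0,0,0,0,0,255],[0,-0.35,0,-0.12,0,0,255],[0,-0.35,0,-0.1,0,0,255],[0,0,0,0,0,0,255],[0,0,0,0,0,0,255],[0,0,0,0,0,0,255],[0,0,0,0,0,0,255],[0,0,0,0,0,0,255]]'
python3 - <<'E'
from h import *
red(st());snap('scene','s2.png')
im=cv2.imread('pics/s2.png')[120:300,130:370];cv2.imwrite('pics/s2c.png',cv2.resize(im,None,fx=3.2,fy=3.2,interpolation=2))
E
```

```text
time: 13.82
position: [0.5273, 0.2796, 0.0366]
tool_rot: [-0.531, -0.467, 0.534, -0.464]
force: [-0.2, -0.7, -1.4]
grip_width: 0.0491
t 13.82 pos [0.5273 0.2796 0.0366] xax [-0.006  0.    -1.   ] jawyaw -1.705 F [-0.2 -0.7 -1.4] w 0.0491 q6 [ 0.82  0.1  -0.21 -0.   -1.27  0.62]
red xy -0.035138909610677144 0.0010358813502816845
```

View pics/s2c.png

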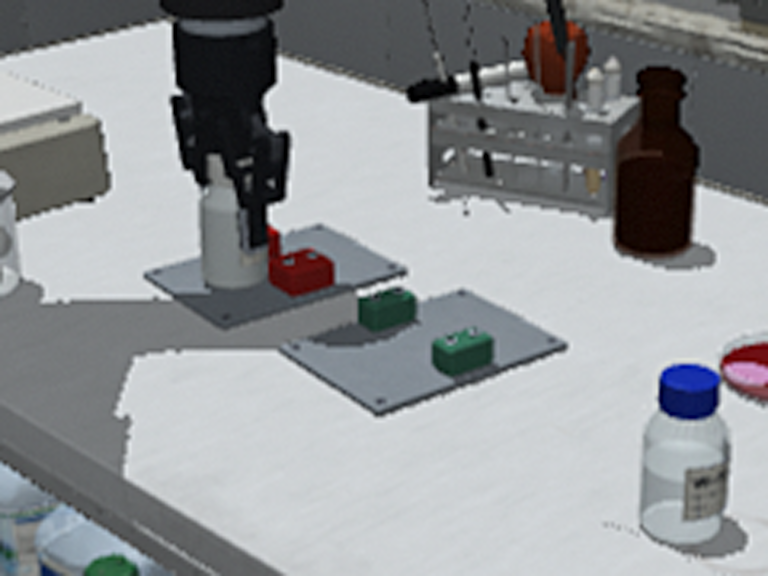

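```bash
python3 -m jog '[[0,-0.06,0,0,0,-0.08,255],[0,0,0,0,0,-0.06,255],[0,0,0,0,0,0,255],[0,0,0,0,0,0,255],[0,0,0,0,0,0,255],[0,0,0,0,0,0,255],[0,0,0,0,0,0,255],[0,0,0,0,0,0,255]]'
python3 - <<'E'
from h import *
red(st())
E
```

```text
time: 14.53
position: [0.5283, 0.2798, 0.0349]
tool_rot: [0.533, 0.465, -0.532, 0.465]
force: [-0.9, 0.2, -0.8]
grip_width: 0.049
t 14.53 pos [0.5283 0.2798 0.0349] xax [ 0.001  0.    -1.   ] jawyaw -1.705 F [-0.9  0.2 -0.8] w 0.049 q6 [ 0.82  0.1  -0.21  0.   -1.26  0.61]
red xy -0.03424578184878497 0.001365822671269487
```

Still essentially no load from below, so I'll lower a little more.

```bash
python3 -m jog '[[0,0,0,0,0,-0.08,255],[0,0,0,0,0,-0.06,255],[0,0,0,0,0,0,255],[0,0,0,0,0,0,255],[0,0,0,0,0,0,255],[0,0,0,0,0,0,255],[0,0,0,0,0,0,255],[0,0,0,0,0,0,255]]'
python3 - <<'E'
from h import *
red(st())
E
```

```text
time: 15.2
position: [0.5284, 0.2799, 0.0348]
tool_rot: [0.533, 0.465, -0.532, 0.466]
force: [-1.9, -0.3, -0.1]
grip_width: 0.0489
t 15.2 pos [0.5284 0.2799 0.0348] xax [ 0.002 -0.    -1.   ] jawyaw -1.704 F [-1.9 -0.3 -0.1] w 0.0489 q6 [ 0.82  0.1  -0.22  0.   -1.26  0.61]
red xy -0.03413388864406782 0.0014904916284396563
```

```bash
python3 -m jog '[[0,0,0,0,0,-0.14,255],[0,0,0,0,0,0,255],[0,0,0,0,0,0,255],[0,0,0,0,0,0,255],[0,0,0,0,0,0,255],[0,0,0,0,0,0,255],[0,0,0,0,0,0,255],[0,0,0,0,0,0,255]]'
python3 - <<'E'
from h import *
red(st())
E
```

```text
time: 15.87
position: [0.5284, 0.2798, 0.0348]
tool_rot: [0.533, 0.465, -0.531, 0.467]
force: [-1.4, -0.2, 0.2]
grip_width: 0.049
t 15.87 pos [0.5284 0.2798 0.0348] xax [ 0.003 -0.001 -1.   ] jawyaw -1.703 F [-1.4 -0.2  0.2] w 0.049 q6 [ 0.82  0.1  -0.22  0.   -1.25  0.61]
red xy -0.03408148656242538 0.0014372717430742978
```

z doesn't drop any further and the weight is off the wrist, so the bottle is standing on the plate. Releasing.

```bash
python3 -m jog '[[0,0,0,0,0,0,120],[0,0,0,0,0,0,60],[0,0,0,0,0,0,0],[0,0,0,0,0,0,0],[0,0,0,0,0,0,0],[0,0,0,0,0,0,0],[0,0,0,0,0,0,0],[0,0,0,0,0,0,0]]'
python3 -m jog '[[0,0,0,0,0,0.3,0],[0,0,0,0,0,0.5,0],[0,0,0,0,0,0.8,0],[0,0,0,0,0,1,0],[0,0,0,0,0,1,0],[0,0,0,0,0,1,0],[0,0,0,0,0,1,0],[0,0,0,0,0,1,0]]'
python3 -m jog '[[0,0,0,-0.4,0,0.5,0],[0,0,0,-0.8,0,0,0],[0,0,0,-0.8,0,0,0],[0,0,0,-0.8,0,0,0],[0,0,0,-0.5,0,0,0],[0,0,0,0,0,0,0],[0,0,0,0,0,0,0],[0,0,0,0,0,0,0]]'
python3 - <<'E'
from h import *
from scipy.optimize import least_squares
st()
o=sensors.get_obs();s=snap('wrist','w4.png')
T=np.eye(4);T[:3,:3]=Ro.from_quat(o['tool_rot']).as_matrix();T[:3,3]=o['position'];s['world_to_cam']=np.linalg.inv(T@np.array(s['mount']))
for r in finder.pinpoint('wrist','white_bottle_center')[:1]: p=atz(s,np.array(r['position'])*[560,420],.056);print(r['p'],p);red({'position':p})
hsv=cv2.cvtColor(s['color'],cv2.COLOR_RGB2HSV).astype(int);m=(((hsv[...,0]<8)|(hsv[...,0]>172))&(hsv[...,1]>120)).astype('uint8')
print('expected cap px',proj(s,[.562-.0357,.2738+.0049,.106]),'base',proj(s,[.562-.0357,.2738+.0049,.006]))
for c in ['top','scene']:
    s=snap(c)
    for q,z in [('white_bottle_center',.056),('blue_bottle_center',.05)]:
        for r in finder.pinpoint(c,q)[:1]:
            p=atz(s,np.array(r['position'])*[560,420],z);print(c,q,round(r['p'],2),p.round(4));red({'position':p})
E
```

```text
time: 16.53
position: [0.5294, 0.28, 0.0347]
tool_rot: [0.533, 0.465, -0.531, 0.467]
force: [0.3, 0.5, -0.2]
grip_width: 0.0854
time: 17.2
position: [0.5261, 0.2769, 0.2073]
tool_rot: [-0.53, -0.464, 0.534, -0.467]
force: [0.0, -0.0, -0.0]
grip_width: 0.0852
time: 17.87
position: [0.4439, 0.2767, 0.242]
tool_rot: [0.54, 0.464, -0.525, 0.467]
force: [0.2, -0.1, 0.1]
grip_width: 0.0859
t 17.87 pos [0.4439 0.2767 0.242 ] xax [ 0.019  0.011 -1.   ] jawyaw -1.705 F [ 0.2 -0.1  0.1] w 0.0859 q6 [ 0.95 -0.18 -0.11  0.01 -1.62  0.49]
0.69 [0.5236257  0.27881923 0.056     ]
red xy -0.03870047225606456 -0.00022994638136718433
expected cap px [265.31629267  94.89462225] base [270.66948884  98.18719897]
top white_bottle_center 0.94 [0.5294 0.2754 0.056 ]
red xy -0.03256377099143159 -0.0028308308086243098
top blue_bottle_center 0.72 [ 0.4965 -0.1878  0.05  ]
red xy -0.002264058758678633 -0.4662568344576265
scene white_bottle_center 0.58 [0.5106 0.2796 0.056 ]
red xy -0.05176310318540913 -0.0011921924025247478
scene blue_bottle_center 0.62 [ 0.4961 -0.1849  0.05  ]
red xy -0.003091669954930154 -0.4633904032977032
```

View pics/w4.png

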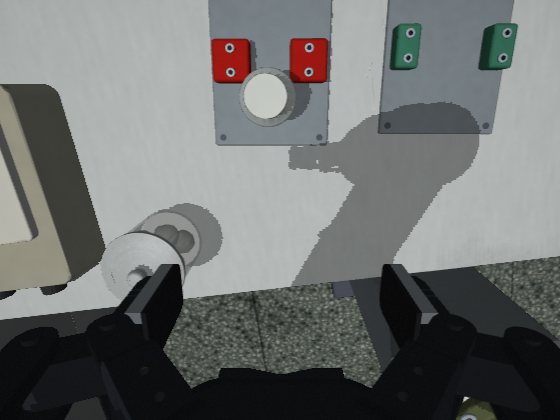

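The cap is at (266,96) against an expected (265,95), and the rings are concentric. So the bottle is upright and against the red jaws, and the gripper is clear.

```bash
python3 -c "
from plant import bot;print(bot.hand_in())"
```

```text
the job is handed in; nothing more can be done
None
```

The job is done and handed in at about 18 s of the 48 s allowed; the hand-in gave no verdict. I carried the white-capped bottle upright, a few millimetres above the plate, through the green gap to about x = +85 mm. I then took it round to the red gauge and pushed it in until the jaws stopped it at about 28 N. After that I lowered it onto the plate, released it and backed off.

**White bottle:** the last wrist picture shows it upright against the red jaws. Its cap is within about 1 px of where it should be for an axis at x = -36 mm on the middle line. The network's estimates for x differed:

| Camera | x in the red gauge's frame |
|---|---|
| Wrist | -39 mm |
| Top | -33 mm |
| Scene | -52 mm |

The scene value is right at the limit. I discounted it because that camera also placed the bottle too near the robot at the start, and went by the wrist view.

**Blue bottle:** the robot did not touch it. The network's estimates put it 7–8 mm from its first reading, which I take to be network scatter.

**Gripper:** it was open and clear of everything, with about zero force on the tool.

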